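Show the ball tablet to the inspection lamp

TASK

Clear the counting spatula away by hanging it by its eye on the hook of the stand and letting go of it. Then pick up the white dish by its steel handle and, keeping it level with the loose orange ball tablet always in its middle, give it a quarter turn so that its green tab points at the pillar lamp, the handle no longer shading the ball. Finish while holding the dish still above its black mat with the ball level with the lamp's pale yellow head; leave the lamp, tub, vial and carton alone.

Things in the scene. Friction and masses are not known exactly. Their poses are not given: they have to be found in the camera images.
- spatula_mid (a point): counting spatula, lying flat: blue handle bar 90 mm long, 14 mm wide, 22 mm high, with a 32 mm wide thin steel blade at its -x end and an upright-axis steel ring eye at its +x end; about 60 g, 178 mm long over all. This point is on the handle's middle, 11 mm above the underside, close to the centre of mass; x runs along the handle towards the eye, z up out of its top
- spatula: the same spatula as a whole; origin under the handle, on the underside directly below spatula_mid, same axes
- spatula_eye (a point): centre of the spatula's eye, 68 mm along +x from spatula_mid and level with it: a ring of 6 mm wire, free opening 25 mm across, whose hole axis is the spatula's z axis
- spatula_blade (a point): end of the spatula's blade, 85 mm from spatula_mid away from the eye
- hook: fixed hook stand: dark round base 90 mm across and 14 mm high, with a hook of red 8 mm wire: an upright rod; at 215 mm above the bench the wire runs level 75 mm in the stand's -x direction and then turns up as a tip 35 mm long. Origin at the centre of the base's underside; -x is the way the hook points
- hook_seat (a point): the crook of the hook (wire centre where level wire and upturned tip meet), 215 mm above the bench. The eye is let go around the foot of the tip, 4 mm to the -x side of here; the spatula then swings down by itself and hangs, and may slide along the level wire as far as the upright, which is as good. Axes as hook
- hook_tip (a point): top end of the upturned tip, 39 mm above and 5 mm to the -x side of hook_seat; the eye is lowered over it from above
- dish: white dished plate, 142 mm across and 25 mm high, shallow cone inside (sloping 10 degrees to the middle), about 180 g, standing on the mat; a steel handle bridges it from side to side along its y axis. Origin at the centre of its underside; x points to the green tab, z up
- dish_grip (a point): middle of the handle's level top bar, 86 mm above the dish's underside, straight over the dish's centre: bar 12 mm wide (x), 12 mm high, 150 mm long (y) with an upright at each end; about 50 mm clear between bar and ball
- dish_mark (a point): end of the green tab on the dish's rim, 80 mm from the centre along the dish's +x
- dish_seat (a point): where the ball's centre is when it rests in the middle of the dish, 16 mm above the dish's underside
- tablet_center (a point): centre of the loose orange ball tablet, 22 mm across, 12 g, in the dish; it rolls off-centre if the dish tips or is jerked
- mat: fixed square black rubber mat, 160 x 160 mm, 5 mm thick, under the dish; origin at the centre of its underside. At the start the dish's x is within 6 degrees of the mat's x, and lamp and tub stand on its two y sides
- lamp: loose pillar lamp 196 mm high on a 72 mm round black base, pale yellow glowing cylinder head 48 mm across from 130 to 190 mm above the bench; 175 mm from the mat's centre, on either its +y or its -y side; origin at the centre of the underside
- lamp_head (a point): centre of the lamp's yellow head, 160 mm above the bench
- tub: loose white tub with blue cap, 60 mm across, 100 mm high, on the mat's side opposite the lamp; origin at the underside; leave alone
- vial: loose amber vial with white cap, 40 mm across, 70 mm high; origin at the underside; leave alone
- carton: loose white carton 50 x 110 x 60 mm high; origin at the underside; leave alone

How it is judged (in metres and radians):
On the way, in this order (a step that is already met when the one before it is completed fails the run):
1. the spatula hangs by its eye on the hook, let go (x of spatula_eye in the frame of hook between -0.1 and 0.02 m and y of spatula_eye in the frame of hook between -0.022 and 0.022 m and height (world z) of spatula_eye between 0.185 and 0.225 m and height (world z) of spatula_blade between 0.03 and 0.14 m and contact force between spatula and hook above 0.1 N and contact force between spatula and the fingers below 0.05 N), for 0.3 s.
2. the dish is lifted clear of the mat by the handle, ball in the middle (height (world z) of dish above 0.04 m and contact force between dish and the fingers above 1 N and distance between tablet_center and dish_seat below 0.02 m), for 0.2 s.
At the end, for the whole second after the job is handed in: Spatula hung by its eye anywhere on the hook's level wire, blade 30-140 mm above the bench. Dish held still, within 50 mm of the mat's centre, ball place 130-190 mm up, tilt under 8 deg, ball within 12 mm of the middle, lamp within 50 mm of the green tab's line (x of spatula_eye in the frame of hook between -0.1 and 0.02 m and y of spatula_eye in the frame of hook between -0.022 and 0.022 m and height (world z) of spatula_eye between 0.185 and 0.225 m and height (world z) of spatula_blade between 0.03 and 0.14 m and contact force between spatula and hook above 0.1 N and contact force between dish and the fingers above 1 N and height (world z) of dish_seat between 0.13 and 0.19 m and horizontal distance between dish and mat below 0.05 m and angle between dish's own z axis and vertical below 0.14 rad and linear speed of dish below 0.03 m/s and angular speed of dish below 0.15 rad/s and distance between tablet_center and dish_seat below 0.012 m and x of lamp_head in the frame of dish above 0.1 m and y of lamp_head in the frame of dish between -0.05 and 0.05 m and contact force between dish and lamp below 0.05 N and contact force between dish and tub below 0.05 N); the arm keeps its last pose, push and grip.
It fails at once if the ball strays more than 30 mm from the dish's middle (distance between tablet_center and dish_seat above 0.03 m).
It fails at once if the dish is tipped more than 14 degrees (angle between dish's own z axis and vertical above 0.25 rad).
It fails at once if the lamp, tub, vial or carton is pushed more than 20 mm (distance of any of lamp, tub, vial, carton from where it was at the start of the episode above 0.02 m).
It also fails if it takes over 61 s, if anything falls off the work surface, if the arm or the gripper's body presses on something with over 40 N, if the wrist force passes 120 N, or if a joint passes its speed limit or range.

ROBOT

A 6-joint arm with a two-finger parallel gripper is mounted at the origin on the work surface. World frame = base frame: x ahead of the robot, y to its left, z up, the work surface at z = 0. Lengths are in m, angles in degrees, forces in N, time in s.
With the tool pointing down it reaches from about 0.325 to 0.775 m from the base axis. Payload 5.5 kg.
Tool frame: the origin (TCP) lies midway between the tips of the shut fingers; the grasp point (between the pads) lies 19 mm behind it; x points along the fingers, y is the direction in which the jaws open and shut, and the axes are right-handed (so a half turn about x gives the same grasp; the last joint's range is limited). The gripper opens to 85 mm and grips with 20 to 120 N. Pads are 22 mm wide; open, the fingers measure 114 mm over their backs; the gripper's body (76 mm by 85 mm) begins 54 mm behind the grasp point. The pads swing forward as they close: fully open they stand 13 mm farther back than shut.
Start: joints at [-77.332, 5.22, 70.514, -0, 104.267, -3.249], TCP at [0.165, -0.577, 0.231] pointing down, gripper open.
Joint ranges: [-164.24, 164.24], [-49.07, 125.15], [9.68, 141.18], [-86.29, 266.29], [3.28, 154.24], [-151.56, 151.56]. Speed limits (degrees/s): [147.25, 147.25, 172.46, 180, 180, 180].

INTERFACE

Orientations are given as [roll, pitch, yaw] about the fixed x, y, z axes, in that order (R = Rz(yaw) Ry(pitch) Rx(roll)).
In Python, from bench import ctrl, snapshot, camera_params, sign_off, search_frame gives the robot as it stands.
- The arm moves only by the tool carry_out, never from a script. Its argument "increments" is one flat list of numbers, 6 for each row, row after row: the shift along the world's x, y, z in mm, then the turn, a rotation vector about the world's x, y, z in rad. A call has 1 to 20 rows; each row is the pose to reach, as a shift and turn from the pose commanded when the call began; what a row does not reach only later rows make up. A row lasts 1/8 s, in which the tool goes at most 62.5 mm and 10.7 degrees, less where a joint would pass 70% of its speed; a pose out of reach is approached as far as the arm can. A call with a gripper value outside its range is refused whole. "gripper" is the opening, from -1 (shut) to 1 (fully open), so that 0 is half open, set as the call begins (left out, the last holds). The fingers move at their own pace and stop on an object; "squeeze" is the grip in N (left out, the last holds). Time passes only in rows, so rows that repeat a pose let the fingers close. It gives the time, the measured TCP pose, the force and the opening at its end, in the units of the state.
- ctrl.get_obs(): the state, without advancing time (a new reading comes with each control period).
- snapshot(name): name is "side" or "top"; returns (picture, depth): 420x560x3 uint8, red, green, blue; 420x560 float32, m along the optical axis (not along the pixel's ray), 0 where there is no reading.
- camera_params(name): a dict with "mtx" (3x3 intrinsics, pixels), "T" (4x4, takes a point from camera to world coordinates). Camera axes: x right, y up, looking along -z (the intrinsics and any distortion apply to the point x, -y, -z); pixel columns grow to the right and rows downward; lengths in m; the calibration is good to about 2 mm. A picture is of the moment at which its call begins. camera_params takes no time and is no camera call.
- sign_off(): hands the job in, once; it reports no verdict.
Trained networks look in the newest picture that a camera, given by its name, has taken for a name from the list of things; names that differ only in an ending like _2 or _b are one class to them, and where a whole thing is asked for, a point or a joint stands for the part that bears it (a point fixed in the world has none). Each returns a list of dicts, best first, with "p" (0 to 1); they miss things now and then, are a little off and sometimes report something else, mostly with a low value. They report only what shows in the picture. A call takes as long as a camera call.
- search_frame(camera, label): "box" ([left, top, right, bottom] in pixels, round what is visible of it).
The state is a dict: "time_s": time; "joint_pos": joint angles; "qvel": joint speeds; "effort": joint torques, N m; "position": TCP position; "orientation": TCP orientation; "force": force on the tool from outside, world axes, zero at the start; "torque": the same for the moment, N m; "opening": finger opening in m.
Only numpy, scipy, OpenCV 4.12 (cv2) and the standard library are available. Lean on these libraries where they do the work, as an engineer would, in place of code of your own. Each camera call takes 0.05 s, during which the arm holds its last target.

## Working session

There is one attempt and no reset: what is moved stays moved. The work goes in short steps, Python scripts to look and compute and a tool call to move; the robot and the scene stay as the last step left them, time stands still between calls to the robot, and variables do not carry over. Pictures are saved under pics/ and viewed, and the job is handed in when it is done.

Besides the shell and the picture viewer there is one more tool, called after "Emit:" as name(argument=value, ...), one argument or row to a line, values as JSON. carry_out: Moves the arm, as the interface text tells. Its arguments: {"type":"object","properties":{"increments":{"type":"array","items":{"type":"number"}},"gripper":{"type":"number"},"squeeze":{"type":"number"}},"required":["increments"]}

```bash
ls; mkdir -p pics
cat > h.py <<'E'
import numpy as np, cv2
from bench import ctrl, snapshot, camera_params, sign_off, search_frame
def cloud(name,depth):
    P=camera_params(name);K=np.array(P["mtx"]);T=np.array(P["T"])
    v,u=np.mgrid[0:depth.shape[0],0:depth.shape[1]]
    x=(u-K[0,2])/K[0,0]*depth;y=(v-K[1,2])/K[1,1]*depth
    c=np.stack([x,-y,-depth,np.ones_like(depth)],-1)
    return (c@T.T)[...,:3]
def proj(name,p):
    P=camera_params(name);K=np.array(P["mtx"]);T=np.linalg.inv(np.array(P["T"]))
    c=T@np.append(p,1);q=K@np.array([c[0],-c[1],-c[2]]);return q[:2]/q[2]
def snap(name,fn):
    im,d=snapshot(name);cv2.imwrite("pics/"+fn+".png",im[...,::-1]);np.savez("/tmp/"+fn+".npz",im=im,d=d);return im,d
E
python3 - <<'E'
from h import *
for c in ("top","side"):
    im,d=snap(c,c+"0")
    P=camera_params(c);print(c,P.keys(),np.round(P["mtx"],1).tolist(),np.round(P["T"],3).tolist())
    for l in ["spatula","spatula_eye","hook","hook_tip","hook_seat","dish","dish_grip","dish_mark","tablet_center","mat","lamp","tub","vial","carton"]:
        r=search_frame(c,l);print(l,[(np.round(q["box"]).tolist(),round(q["p"],2)) for q in r[:2]])
print(ctrl.get_obs())
E
```

```text
pics
top dict_keys(['mtx', 'T']) [[543.0, 0.0, 272.5], [0.0, 543.0, 209.0], [0.0, 0.0, 1.0]] [[0.006, 0.993, -0.117, 0.421], [-1.0, 0.007, 0.004, 0.038], [0.005, 0.117, 0.993, 1.464], [0.0, 0.0, 0.0, 1.0]]
spatula [([358.0, 242.0, 376.0, 307.0], 0.74)]
spatula_eye [([359.0, 242.0, 378.0, 307.0], 0.78), ([180.0, 166.0, 239.0, 225.0], 0.7)]
hook [([355.0, 167.0, 387.0, 197.0], 0.87)]
hook_tip [([353.0, 163.0, 386.0, 199.0], 0.66), ([210.0, 198.0, 217.0, 203.0], 0.64)]
hook_seat [([352.0, 164.0, 388.0, 198.0], 0.86), ([182.0, 160.0, 250.0, 228.0], 0.54)]
dish [([178.0, 165.0, 238.0, 224.0], 0.75)]
dish_grip [([181.0, 169.0, 241.0, 223.0], 0.9), ([352.0, 162.0, 390.0, 196.0], 0.21)]
dish_mark []
tablet_center [([183.0, 162.0, 251.0, 230.0], 0.72)]
mat [([208.0, 195.0, 217.0, 203.0], 0.71), ([183.0, 159.0, 247.0, 227.0], 0.67)]
lamp [([266.0, 157.0, 293.0, 192.0], 0.88)]
tub [([134.0, 195.0, 161.0, 218.0], 0.7), ([353.0, 164.0, 390.0, 196.0], 0.63)]
vial [([139.0, 264.0, 159.0, 279.0], 0.68), ([177.0, 166.0, 243.0, 227.0], 0.49)]
carton [([282.0, 111.0, 322.0, 137.0], 0.78)]
side dict_key
[... 1056 characters left out ...]
0, 234.0], 0.9), ([224.0, 181.0, 252.0, 263.0], 0.45)]
{'time_s': 1.5, 'joint_pos': array([-7.73320468e+01,  5.21752217e+00,  7.05134554e+01, -3.95376513e-05,
        1.04266786e+02, -3.24860255e+00]), 'qvel': array([-0.05375571,  0.00946954,  0.0664695 ,  0.00563736,  0.07778381,
        0.00898147]), 'effort': array([ 5.91730986e-04, -4.58454072e+01, -4.18086791e+01,  5.48733590e-05,
        8.70919630e-04,  9.25515451e-06]), 'position': array([ 0.16454405, -0.57701108,  0.23130196]), 'orientation': array([ 85.77002345,  89.99776277, -78.31343057]), 'force': array([0.68709512, 0.18807861, 0.0818155 ]), 'torque': array([ 0.00263344,  0.01167604, -0.00745115]), 'opening': 0.0852310890652015}
```

Run:
```python
import cv2
im=cv2.imread("pics/top0.png");cv2.imwrite("pics/top0z.png",cv2.resize(im[100:320,125:400],None,fx=2.7,fy=2.7,interpolation=cv2.INTER_CUBIC))
im=cv2.imread("pics/side0.png");cv2.imwrite("pics/side0z.png",cv2.resize(im[120:420,170:400],None,fx=2,fy=2,interpolation=cv2.INTER_CUBIC))
```

```text
(no output)
```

View pics/top0z.png

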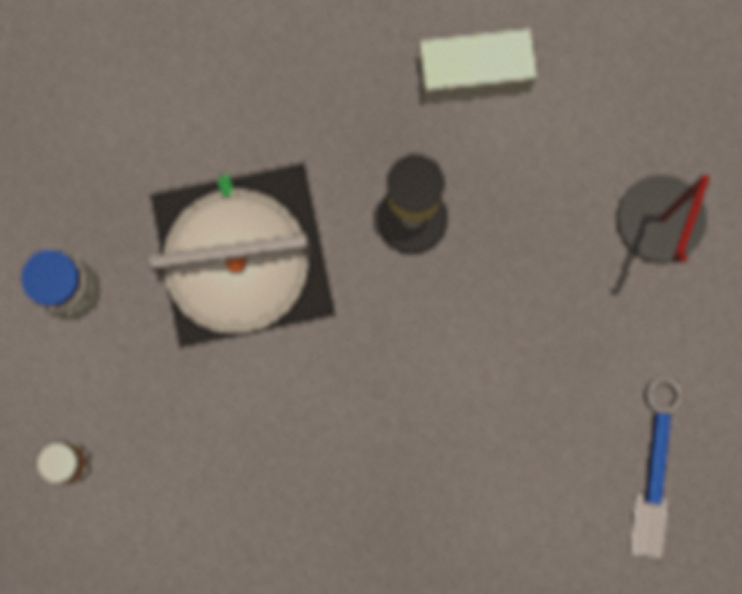

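View pics/side0z.png

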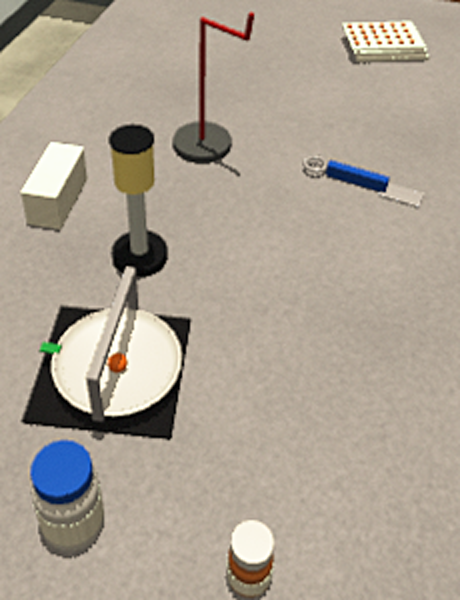

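View pics/side0.png

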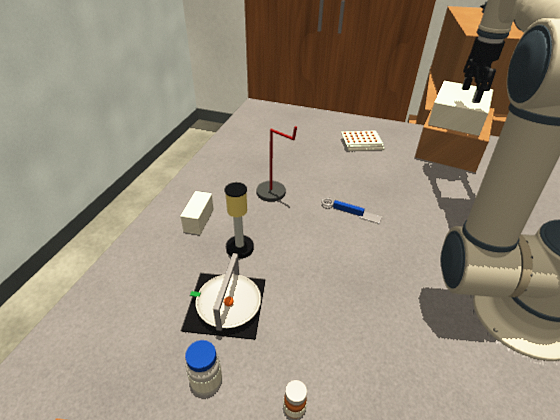

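```bash
cat > m.py <<'E'
from h import *
z=lambda f:(np.load("/tmp/"+f+".npz")["im"],np.load("/tmp/"+f+".npz")["d"])
def an(c,f):
    im,d=z(f);X=cloud(c,d);hsv=cv2.cvtColor(im,cv2.COLOR_RGB2HSV);H,S,V=[hsv[...,i].astype(int) for i in range(3)]
    blue=(H>100)&(H<125)&(S>150);red=((H<6)|(H>174))&(S>140);green=(H>50)&(H<80)&(S>120);orange=(H>5)&(H<16)&(S>150)
    return im,d,X,hsv,blue,red,green,orange
E
python3 - <<'E'
from m import *
np.set_printoptions(precision=4,suppress=True)
for c in("top","side"):
    im,d,X,hsv,blue,red,green,orange=an(c,c+"0")
    print("==",c,"table z",np.median(X[250:270,260:300,2]))
    for n,m in(("blue",blue),("red",red),("green",green),("orange",orange)):
        m=m&(d>0)&(X[...,0]>0.2)&(abs(X[...,1])<.6)&(X[...,2]>-.02)&(X[...,2]<.35)
        k,lab,st,ce=cv2.connectedComponentsWithStats(m.astype(np.uint8),connectivity=8)
        for i in range(1,k):
            if st[i,4]<4: continue
            p=X[lab==i];print(n,st[i].tolist(),p.mean(0),"min",p.min(0),"max",p.max(0))
            if n=="red" and st[i,4]>15:
                o=p[np.argsort(p[:,2])];print(o[::max(1,len(o)//14)])
            if n=="blue":
                q=p[:,:2]-p[:,:2].mean(0);print("axis",np.linalg.svd(q)[2][0],np.ptp(q@np.linalg.svd(q)[2][0]))
E
```

```text
== top table z -0.0006364273947551125
blue [134, 194, 19, 18, 272] [0.5967 0.3606 0.0992] min [0.5748 0.3372 0.0901] max [0.6192 0.3852 0.107 ]
axis [-0.3674 -0.9301] 0.04831374500169605
blue [365, 254, 7, 31, 129] [ 0.4336 -0.2217  0.0215] min [ 0.3944 -0.2307  0.0136] max [ 0.4735 -0.2118  0.0309]
axis [-0.9924  0.1233] 0.08042363811674089
blue [41, 297, 10, 18, 125] [0.3388 0.5908 0.1045] min [0.3183 0.5798 0.0966] max [0.3594 0.5999 0.11  ]
axis [-0.9991 -0.0433] 0.04133005668171812
blue [39, 334, 10, 19, 134] [0.2497 0.591  0.1045] min [0.2269 0.579  0.0948] max [0.2706 0.5999 0.1114]
axis [-0.9992 -0.0395] 0.04343129172576861
red [375, 165, 12, 31, 98] [ 0.6376 -0.218   0.2185] min [ 0.5973 -0.2316  0.1726] max [ 0.6747 -0.1996  0.2558]
[[ 0.6681 -0.231   0.1726]
 [ 0.62   -0.2101  0.2134]
 [ 0.6079 -0.2119  0.2151]
 [ 0.6196 -0.2143  0.2159]
 [ 0.6622 -0.2289  0.2163]
 [ 0.6218 -0.2141  0.217 ]
 [ 0.6406 -0.2189  0.2175]
 [ 0.6334 -0.2187  0.2181]
 [ 0.6546 -0.2237  0.2183]
 [ 0.6309 -0.2162  0.2189]
 [ 0.6664 -0.2307  0.2192]
 [ 0.6402 -0.2208  0.2198]
 [ 0.6164 -0.2109  0.22
[... 1605 characters left out ...]
 [ 0.6369 -0.2129  0.2173]
 [ 0.668  -0.2218  0.219 ]
 [ 0.6464 -0.2161  0.2199]
 [ 0.6541 -0.2223  0.2212]
 [ 0.6039 -0.2029  0.2259]
 [ 0.6017 -0.2023  0.244 ]]
green [190, 291, 11, 7, 47] [0.7016 0.2063 0.0308] min [0.6898 0.1976 0.0064] max [0.7132 0.2126 0.0353]
orange [416, 125, 29, 37, 638] [ 0.2316 -0.5814  0.0674] min [ 0.2001 -0.5983  0.0021] max [ 0.2643 -0.5724  0.1242]
orange [224, 297, 9, 9, 69] [0.6237 0.1991 0.0295] min [0.6158 0.1876 0.0167] max [0.6349 0.2063 0.0353]
orange [285, 396, 21, 16, 131] [0.4244 0.3696 0.043 ] min [0.4083 0.3544 0.032 ] max [0.4434 0.3755 0.0584]
orange [56, 419, 7, 1, 7] [0.811  0.5097 0.0065] min [0.8065 0.5079 0.0057] max [0.8165 0.5113 0.0084]
```

Run:
```python
from m import *
from scipy.optimize import least_squares
from scipy.spatial.transform import Rotation as R
np.set_printoptions(precision=4,suppress=True)
def circ(p):
    f=lambda q:np.hypot(p[:,0]-q[0],p[:,1]-q[1])-q[2]
    return least_squares(f,[*p[:,:2].mean(0),.05],loss="soft_l1",f_scale=.002).x
def edge(m):
    return m&~cv2.erode(m.astype(np.uint8),np.ones((3,3))).astype(bool)
for c in("top","side"):
    im,d,X,hsv,*_=an(c,c+"0");x,y,z=X[...,0],X[...,1],X[...,2]
    m=(z>.078)&(z<.11)&(abs(x-.62)<.06)&(abs(y-.195)<.11);p=X[m];mm=p.mean(0);vt=np.linalg.svd(p-mm)[2];t=(p-mm)@vt[0]
    print(c,"bar",len(p),mm,vt[0],t.min(),t.max(),"mid",mm+vt[0]*(t.min()+t.max())/2)
    m=(z>.018)&(z<.045)&(np.hypot(x-.62,y-.195)<.085)&(hsv[...,2]>120)&(hsv[...,1]<80);p=X[edge(m)];print("dish",circ(p[p[:,2]>.02]))
    for nm,(a,b,zl,zh) in dict(lampbase=(.665,.03,.008,.035),lamptop=(.665,.03,.18,.21),hookbase=(.674,-.23,.008,.025)).items():
        m=(z>zl)&(z<zh)&(np.hypot(x-a,y-b)<.07);p=X[edge(m)]
        if len(p)>8: print(nm,len(p),circ(p),X[m].mean(0))
    V=hsv[...,2];m=(np.hypot(x-.62,y-.195)<.13)&(z<.015)&(V<70);p=X[m]
    r=cv2.minAreaRect((p[:,:2]*1000).astype(np.float32));print("mat",r)
    # spatula
    m=(abs(z-.012)<.02)&(z>.006)&(x>.3)&(x<.53)&(abs(y+.22)<.05);p=X[m];mm=p.mean(0);print("spat",len(p),mm,p.min(0),p.max(0))
    m2=m&(x>.482);p=X[edge(m2)];print("eye",len(p),p[:,:2].min(0),p[:,:2].max(0),circ(p))
o=ctrl.get_obs();print(R.from_euler("xyz",o["orientation"],degrees=True).as_matrix(),o["time_s"])
```

```text
top bar 309 [0.6221 0.1946 0.0957] [-0.151   0.9885  0.008 ] -0.07467724989503184 0.07508752335868053 mid [0.6221 0.1948 0.0957]
dish [0.6232 0.1948 0.0604]
lampbase 122 [0.6687 0.0202 0.0322] [0.6588 0.021  0.0155]
lamptop 90 [0.6696 0.0194 0.0241] [0.6696 0.0198 0.1951]
hookbase 366 [ 0.6699 -0.2299  0.0347] [ 0.6708 -0.2268  0.0137]
mat ((634.7833251953125, 190.97247314453125), (157.77056884765625, 156.9196014404297), 11.966049194335938)
spat 364 [ 0.4354 -0.2211  0.0158] [ 0.3053 -0.2653  0.006 ] [ 0.5218 -0.1704  0.0309]
eye 68 [ 0.4841 -0.2481] [ 0.5218 -0.1705] [ 0.4941 -0.2295  0.0158]
side bar 430 [0.6238 0.2056 0.0972] [-0.1449  0.9892 -0.0239] -0.08501555382075826 0.06521915524004514 mid [0.6252 0.1958 0.0974]
dish [0.6255 0.1952 0.0651]
lampbase 117 [0.6738 0.0209 0.0334] [0.6703 0.027  0.0185]
lamptop 98 [0.6738 0.0194 0.0233] [0.6711 0.026  0.1951]
hookbase 127 [ 0.6746 -0.2285  0.0415] [ 0.6735 -0.2252  0.016 ]
mat ((635.7877807617188, 192.18814086914062), (158.43960571289062, 159.51466369628906), 11.992528915405273)
spat 349 [ 0.4354 -0.2194  0.0163] [ 0.3319 -0.2559  0.006 ] [ 0.5189 -0.1872  0.0283]
eye 54 [ 0.4823 -0.2448] [ 0.5189 -0.2116] [ 0.4974 -0.2287  0.0151]
[[ 0.      0.2742 -0.9617]
 [-0.     -0.9617 -0.2742]
 [-1.      0.      0.    ]] 1.5
```

Emit:
carry_out(
  increments=[30, 40, -10, 0, 0, -0.05, 67, 89, -30, 0, 0, -0.1, 108, 142, -50, 0, 0, -0.16, 150, 196, -70, 0, 0, -0.22, 190, 250, -90, 0, 0, -0.28, 230, 302, -110, 0, 0, -0.34, 255, 336, -125, 0, 0, -0.38, 269, 355, -131, 0, 0, -0.396, 269, 355, -131, 0, 0, -0.396, 269, 355, -131, 0, 0, -0.396, 269, 355, -131, 0, 0, -0.396],
  gripper=0.2,
)

```text
time_s: 2.88
position: [0.4333, -0.2232, 0.1009]
orientation: [140.9, 89.9, -46.0]
force: [-0.8, -0.9, -0.4]
opening: 0.051
```

Emit:
carry_out(
  increments=[0, 1, -30, 0, 0, 0, 0, 1, -60, 0, 0, 0, 0, 1, -80, 0, 0, 0, 0, 1, -90, 0, 0, 0, 0, 1, -95, 0, 0, 0, 0, 1, -95, 0, 0, 0, 0, 1, -95, 0, 0, 0],
)

```text
time_s: 3.75
position: [0.4341, -0.2214, 0.0062]
orientation: [156.6, 89.9, -30.1]
force: [0.5, 0.3, -0.1]
opening: 0.0512
```

Run:
```python
from h import *
import cv2
im,d=snap("side","s1");cv2.imwrite("pics/s1z.png",cv2.resize(im[140:260,260:460,::-1],None,fx=4,fy=4,interpolation=cv2.INTER_CUBIC))
print(ctrl.get_obs()["position"],ctrl.get_obs()["force"])
```

```text
[ 0.43405194 -0.22132812  0.00619866] [-0.23409041  0.13379401  0.02074105]
```

View pics/s1z.png

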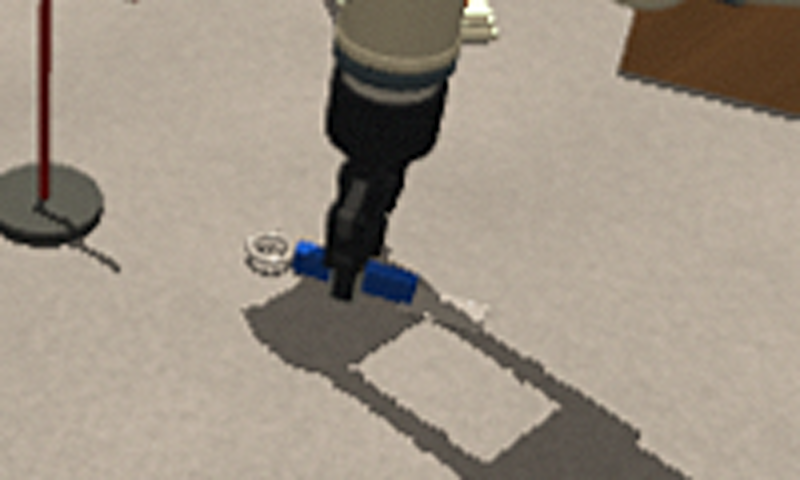

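Emit:
carry_out(
  increments=[0, 0, -2, 0, 0, 0, 0, 0, -2, 0, 0, 0, 0, 0, -2, 0, 0, 0, 0, 0, -2, 0, 0, 0, 0, 0, -2, 0, 0, 0, 0, 0, -2, 0, 0, 0, 0, 0, -2, 0, 0, 0, 0, 0, -2, 0, 0, 0],
  gripper=-1,
  squeeze=60,
)

```text
time_s: 4.8
position: [0.4337, -0.2211, 0.0035]
orientation: [166.0, 90.0, -20.7]
force: [0.6, 0.0, 2.9]
opening: 0.0125
```

Emit:
carry_out(
  increments=[0, 0, 20, 0, 0, 0, 0, 0, 55, 0, 0, 0, 0, 0, 95, 0, 0, 0, 0, 0, 135, 0, 0, 0, 0, 0, 175, 0, 0, 0, 0, 5, 215, 0, 0, -0.04, 10, 10, 245, 0, 0, -0.08, 25, 20, 270, 0, 0, -0.12, 45, 32, 280, 0, 0, -0.16, 60, 44, 282, 0, 0, -0.2, 73, 50, 282, 0, 0, -0.237, 78, 52, 282, 0, 0, -0.237, 78, 52, 282, 0, 0, -0.237, 78, 52, 282, 0, 0, -0.237],
)

```text
time_s: 6.55
position: [0.5111, -0.1693, 0.2852]
orientation: [28.9, 90.0, -171.5]
force: [-0.2, 0.5, -0.3]
opening: 0.0126
```

Run:
```python
from h import *
import cv2
im,d=snap("side","s2");cv2.imwrite("pics/s2z.png",cv2.resize(im[60:210,220:420,::-1],None,fx=4,fy=4,interpolation=cv2.INTER_CUBIC))
im,d=snap("top","t2");cv2.imwrite("pics/t2z.png",cv2.resize(im[120:270,300:500,::-1],None,fx=4,fy=4,interpolation=cv2.INTER_CUBIC))
print(ctrl.get_obs()["position"],ctrl.get_obs()["force"])
```

```text
[ 0.51118701 -0.16931632  0.28536912] [ 0.33934406  0.13925479 -0.24280347]
```

View pics/s2z.png

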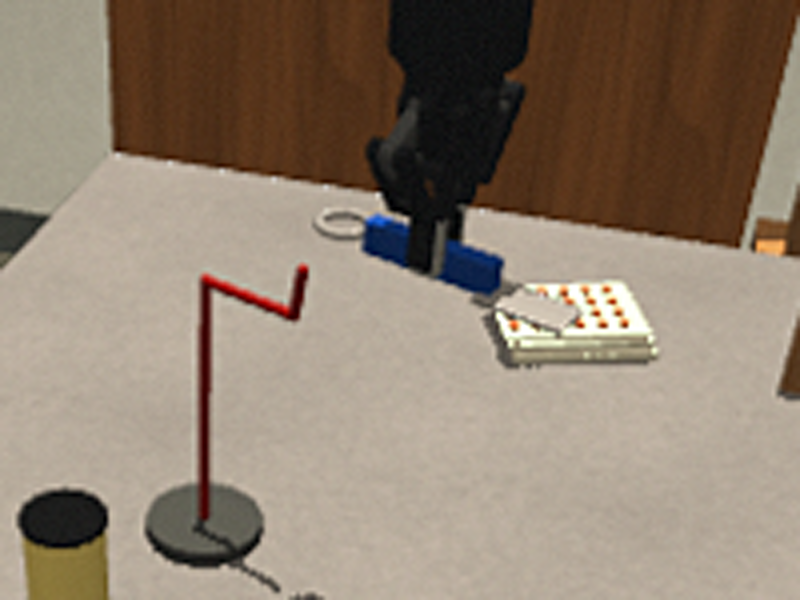

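View pics/t2z.png

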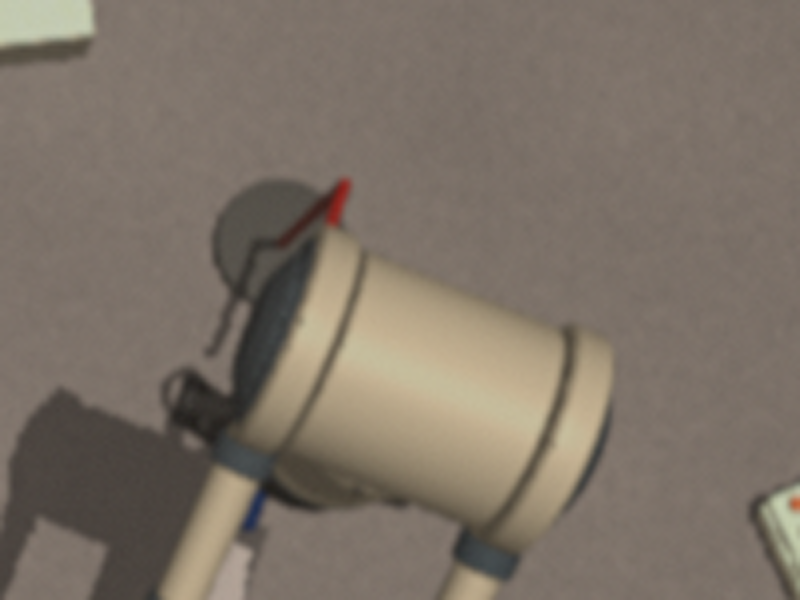

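```bash
cat > e.py <<'E'
from m import *
from scipy.optimize import least_squares
np.set_printoptions(precision=4,suppress=True)
def eye(f,guess,show=True):
    im,d,X,hsv,blue,red,*_=an("side",f)
    b=X[blue&(X[...,2]>.15)&(np.linalg.norm(X-guess,axis=-1)<.15)];m=b.mean(0);vt=np.linalg.svd(b-m)[2]
    t=(b-m)@vt[0];print("blue n",len(b),m,"axis",vt[0],np.ptp(t))
    r=X[red&(X[...,2]>.228)&(abs(X[...,0]-.6)<.03)];print("tip pts",len(r));print(r[np.argsort(-r[:,2])])
    w=X[red&(X[...,2]>.205)&(X[...,2]<.225)];mw=w.mean(0);print("wire",mw,np.linalg.svd(w-mw)[2][0],w.min(0),w.max(0))
    rg=X[(np.linalg.norm(X-guess,axis=-1)<.030)&~blue&~red&(X[...,2]>.2)];print("ring n",len(rg),rg.mean(0),rg.min(0),rg.max(0))
    q=rg
    s=least_squares(lambda c:np.hypot(q[:,0]-c[0],q[:,1]-c[1])-.0155,q.mean(0)[:2],loss="soft_l1",f_scale=.002);print("ring centre",s.x,np.median(q[:,2]),"res",np.sqrt(np.mean(s.fun**2)))
E
python3 - <<'E'
from e import *
eye("s2",np.array([.575,-.193,.293]))
E
```

```text
blue n 242 [ 0.5091 -0.1625  0.2993] axis [ 0.948  -0.3182 -0.0023] 0.08778445472558886
tip pts 21
[[ 0.5993 -0.2009  0.2565]
 [ 0.5989 -0.2002  0.2541]
 [ 0.5966 -0.2011  0.2541]
 [ 0.5991 -0.2012  0.2508]
 [ 0.5974 -0.2048  0.2492]
 [ 0.6012 -0.1998  0.2483]
 [ 0.5989 -0.2009  0.2481]
 [ 0.5967 -0.2027  0.2476]
 [ 0.6012 -0.2002  0.2452]
 [ 0.5996 -0.204   0.2435]
 [ 0.5983 -0.1997  0.2431]
 [ 0.6019 -0.2034  0.2405]
 [ 0.6012 -0.201   0.239 ]
 [ 0.599  -0.203   0.2384]
 [ 0.6006 -0.1993  0.2371]
 [ 0.5993 -0.2046  0.2346]
 [ 0.6035 -0.2006  0.2331]
 [ 0.5988 -0.2032  0.2325]
 [ 0.6016 -0.2037  0.2318]
 [ 0.6032 -0.2     0.2305]
 [ 0.6011 -0.2024  0.2296]]
wire [ 0.6377 -0.2149  0.2187] [-0.942   0.3342  0.0321] [ 0.6018 -0.2305  0.2057] [ 0.6762 -0.1999  0.2242]
ring n 76 [ 0.5704 -0.188   0.2964] [ 0.5505 -0.2096  0.2852] [ 0.5901 -0.172   0.3073]
ring centre [ 0.5713 -0.1896] 0.2963778302850586 res 0.0022947843208547068
```

Emit:
carry_out(
  increments=[8, -4, 0, 0, 0, 0, 18, -8, 0, 0, 0, 0, 26, -12, 0, 0, 0, 0, 26, -12, 0, 0, 0, 0, 26, -12, 0, 0, 0, 0, 26, -12, 0, 0, 0, 0],
)

```text
time_s: 7.4
position: [0.5374, -0.1809, 0.2854]
orientation: [173.6, 90.0, -26.7]
force: [-0.3, -0.4, -0.3]
opening: 0.0128
```

Run:
```python
from e import *
import cv2
im,d=snap("side","s3");cv2.imwrite("pics/s3z.png",cv2.resize(im[90:170,250:350,::-1],None,fx=7,fy=7,interpolation=cv2.INTER_CUBIC))
im,d=snap("top","t3");cv2.imwrite("pics/t3z.png",cv2.resize(im[120:240,300:460,::-1],None,fx=4,fy=4,interpolation=cv2.INTER_CUBIC))
print(ctrl.get_obs()["position"],ctrl.get_obs()["force"])
eye("s3",np.array([.598,-.202,.293]))
```

```text
[ 0.5374 -0.1809  0.2855] [ 0.7154 -0.2053 -0.7199]
blue n 234 [ 0.5345 -0.1737  0.2993] axis [ 0.9483 -0.3174  0.0066] 0.08906540361037485
tip pts 22
[[ 0.6001 -0.2042  0.2547]
 [ 0.5991 -0.2009  0.2538]
 [ 0.5967 -0.2018  0.2537]
 [ 0.5992 -0.2015  0.2506]
 [ 0.5968 -0.2026  0.2505]
 [ 0.5979 -0.1973  0.2501]
 [ 0.6015 -0.201   0.2476]
 [ 0.597  -0.204   0.2468]
 [ 0.6009 -0.1989  0.2459]
 [ 0.599  -0.2019  0.2447]
 [ 0.6015 -0.2017  0.2415]
 [ 0.5995 -0.2042  0.2406]
 [ 0.5992 -0.2036  0.2381]
 [ 0.6018 -0.2033  0.2377]
 [ 0.6013 -0.202   0.2356]
 [ 0.5989 -0.2031  0.2355]
 [ 0.6029 -0.1987  0.2341]
 [ 0.6007 -0.2002  0.2337]
 [ 0.5985 -0.2021  0.2332]
 [ 0.6009 -0.2016  0.23  ]
 [ 0.6042 -0.2036  0.2284]
 [ 0.6028 -0.1989  0.2282]]
wire [ 0.6379 -0.2147  0.2189] [-0.9432  0.3307  0.0311] [ 0.6013 -0.2307  0.206 ] [ 0.6753 -0.2011  0.2233]
ring n 77 [ 0.5961 -0.1986  0.297 ] [ 0.5711 -0.2181  0.2849] [ 0.6159 -0.1823  0.3075]
ring centre [ 0.5965 -0.2009] 0.29739075618971983 res 0.0029007700858529103
```

View pics/s3z.png

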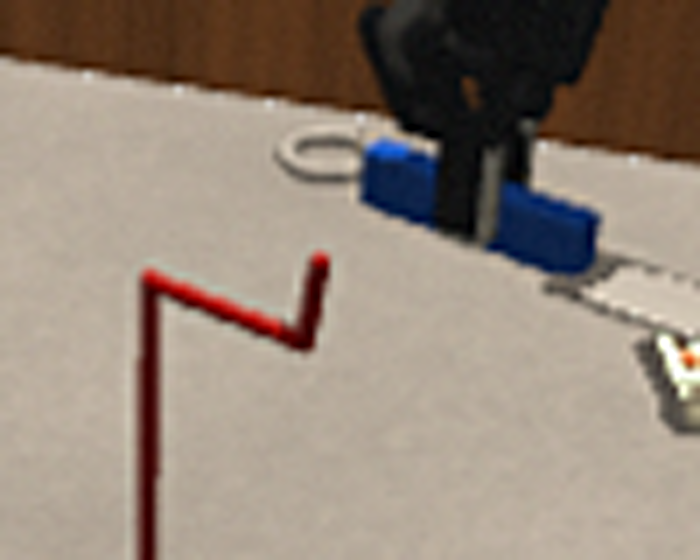

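View pics/t3z.png

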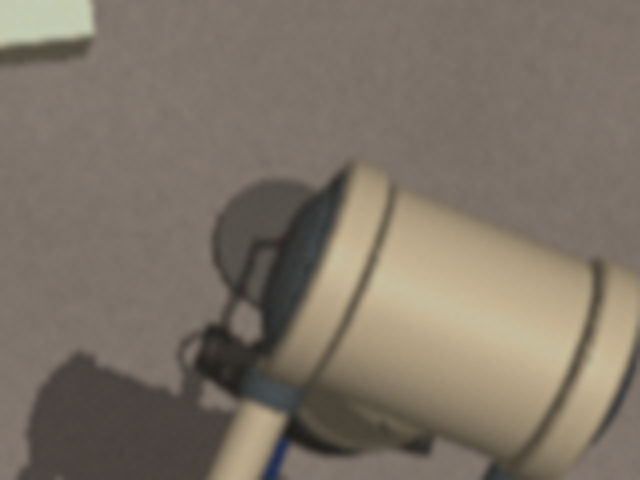

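Emit:
carry_out(
  increments=[2, -2, -12, 0, 0, 0, 2, -2, -24, 0, 0, 0, 2, -2, -33, 0, 0, 0, 2, -2, -42, 0, 0, 0, 2, -2, -50, 0, 0, 0, 2, -2, -54, 0, 0, 0, 2, -2, -54, 0, 0, 0, 2, -2, -54, 0, 0, 0],
)

```text
time_s: 8.5
position: [0.5397, -0.183, 0.2317]
orientation: [178.7, 90.0, -21.6]
force: [-0.1, 0.4, -0.4]
opening: 0.0124
```

Run:
```python
from e import *
import cv2
im,d=snap("side","s4");cv2.imwrite("pics/s4z.png",cv2.resize(im[90:170,250:350,::-1],None,fx=7,fy=7,interpolation=cv2.INTER_CUBIC))
print(ctrl.get_obs()["position"],ctrl.get_obs()["force"])
eye("s4",np.array([.600,-.203,.243]))
```

```text
[ 0.5397 -0.1831  0.2318] [ 0.4317  0.2598 -2.2523]
blue n 216 [ 0.5369 -0.1762  0.2459] axis [ 0.9453 -0.3259  0.0125] 0.08961536253700199
tip pts 16
[[ 0.5969 -0.202   0.2564]
 [ 0.6003 -0.2047  0.2545]
 [ 0.5971 -0.2031  0.253 ]
 [ 0.5996 -0.2026  0.2528]
 [ 0.601  -0.1986  0.2517]
 [ 0.5964 -0.201   0.2513]
 [ 0.5991 -0.2012  0.2507]
 [ 0.5988 -0.2005  0.2483]
 [ 0.6021 -0.203   0.2465]
 [ 0.5977 -0.2064  0.2455]
 [ 0.6013 -0.2007  0.2449]
 [ 0.5995 -0.2038  0.2436]
 [ 0.6011 -0.2002  0.2424]
 [ 0.5989 -0.2021  0.2417]
 [ 0.6037 -0.2021  0.2293]
 [ 0.6015 -0.2036  0.2289]]
wire [ 0.6389 -0.215   0.2188] [-0.9365  0.3477  0.0463] [ 0.6007 -0.2296  0.2051] [ 0.6763 -0.1999  0.2248]
ring n 77 [ 0.5991 -0.1994  0.2422] [ 0.576  -0.2195  0.2165] [ 0.6176 -0.1869  0.2545]
ring centre [ 0.5979 -0.2038] 0.2434237927304566 res 0.0039427003434603656
```

View pics/s4z.png

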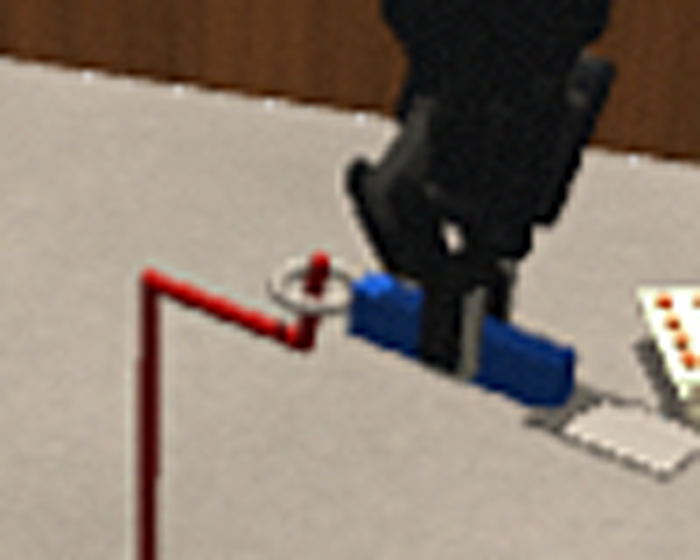

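Emit:
carry_out(
  increments=[0, 0, -5, 0, 0, 0, 0, 0, -10, 0, 0, 0, 0, 0, -14, 0, 0, 0, 0, 0, -16, 0, 0, 0, 0, 0, -16, 0, 0, 0, 0, 0, -16, 0, 0, 0],
)

```text
time_s: 9.3
position: [0.5396, -0.183, 0.2155]
orientation: [176.3, 90.0, -24.1]
force: [-0.3, -0.6, -0.6]
opening: 0.0127
```

Run:
```python
from e import *
import cv2
im,d=snap("side","s5");cv2.imwrite("pics/s5z.png",cv2.resize(im[90:170,250:350,::-1],None,fx=7,fy=7,interpolation=cv2.INTER_CUBIC))
print(ctrl.get_obs()["position"],ctrl.get_obs()["force"])
```

```text
[ 0.5396 -0.183   0.2155] [ 0.0092  0.8551 -1.5094]
```

View pics/s5z.png

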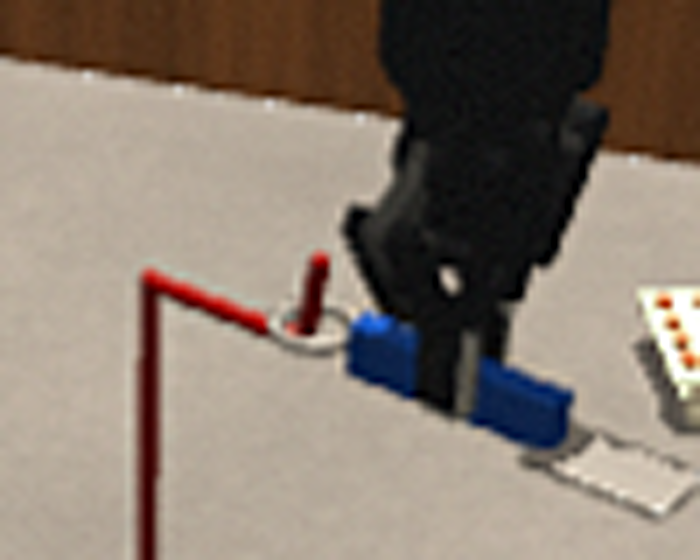

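Emit:
carry_out(
  increments=[0, 0, 0, 0, 0, 0, 0, 0, 0, 0, 0, 0, 0, 0, 0, 0, 0, 0, 0, 0, 0, 0, 0, 0, 0, 0, 0, 0, 0, 0, 0, 0, 0, 0, 0, 0, 0, 0, 0, 0, 0, 0, 0, 0, 0, 0, 0, 0],
  gripper=1,
)

```text
time_s: 10.35
position: [0.5395, -0.183, 0.2153]
orientation: [-39.0, 90.0, 120.7]
force: [-0.7, 0.3, -0.1]
opening: 0.0855
```

Run:
```python
from e import *
import cv2
im,d=snap("side","s6");cv2.imwrite("pics/s6z.png",cv2.resize(im[90:220,240:370,::-1],None,fx=4.5,fy=4.5,interpolation=cv2.INTER_CUBIC))
print(ctrl.get_obs()["position"],ctrl.get_obs()["force"])
```

```text
[ 0.5395 -0.183   0.2153] [-0.6595  0.4492  0.119 ]
```

View pics/s6z.png

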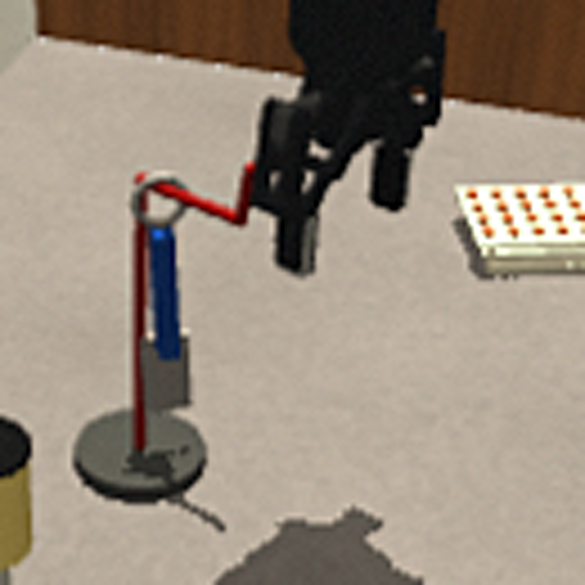

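Emit:
carry_out(
  increments=[0, 0, 25, 0, 0, 0, -5, 0, 60, 0, 0, 0, -10, 10, 85, 0, 0, 0.1, -10, 35, 95, 0, 0, 0.25, -5, 70, 95, 0, 0, 0.42, 5, 110, 95, 0, 0, 0.6, 15, 150, 95, 0, 0, 0.78, 27, 190, 95, 0, 0, 0.96, 40, 230, 95, 0, 0, 1.14, 52, 270, 95, 0, 0, 1.32, 64, 310, 90, 0, 0, 1.5, 74, 345, 75, 0, 0, 1.68, 80, 370, 60, 0, 0, 1.86, 84, 378, 50, 0, 0, 2.02, 84, 378, 40, 0, 0, 2.075, 84, 378, 40, 0, 0, 2.075, 84, 378, 40, 0, 0, 2.075],
)

```text
time_s: 12.52
position: [0.6236, 0.1949, 0.2558]
orientation: [98.0, 90.0, 16.4]
force: [0.7, 0.3, 0.4]
opening: 0.0855
```

Run:
```python
from e import *
from scipy.spatial.transform import Rotation as R
im,d=snap("side","s7")
o=ctrl.get_obs();M=R.from_euler("xyz",o["orientation"],degrees=True).as_matrix()
print(o["time_s"],o["position"],np.degrees(np.arctan2(M[1,1],M[0,1])),M[:,0],o["joint_pos"])
```

```text
12.575 [0.6237 0.1948 0.2561] 8.467797836861417 [ 0.001   0.0002 -1.    ] [ 14.3646  14.0941  58.1315  -0.0017 107.7141   5.8963]
```

View pics/s7.png

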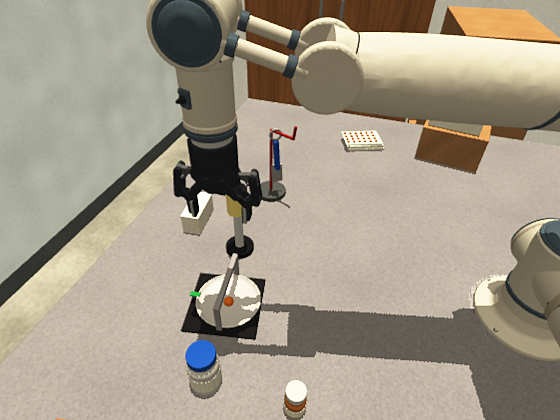

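Emit:
carry_out(
  increments=[0, 0, -35, 0, 0, 0, 0, 0, -75, 0, 0, 0, 0, 0, -110, 0, 0, 0, 0, 0, -130, 0, 0, 0, 0, 0, -140, 0, 0, 0, 0, 0, -140, 0, 0, 0, 0, 0, -140, 0, 0, 0],
  gripper=-0.3,
)

```text
time_s: 13.45
position: [0.6243, 0.1952, 0.1172]
orientation: [96.2, 89.8, 14.7]
force: [0.5, -0.1, 1.2]
opening: 0.0301
```

Run:
```python
from e import *
im,d=snap("side","s8");cv2.imwrite("pics/s8z.png",cv2.resize(im[200:340,160:300,::-1],None,fx=4.2,fy=4.2,interpolation=cv2.INTER_CUBIC))
o=ctrl.get_obs();print(o["position"],o["opening"])
```

```text
[0.6243 0.1952 0.1172] 0.029917653284254494
```

View pics/s8z.png

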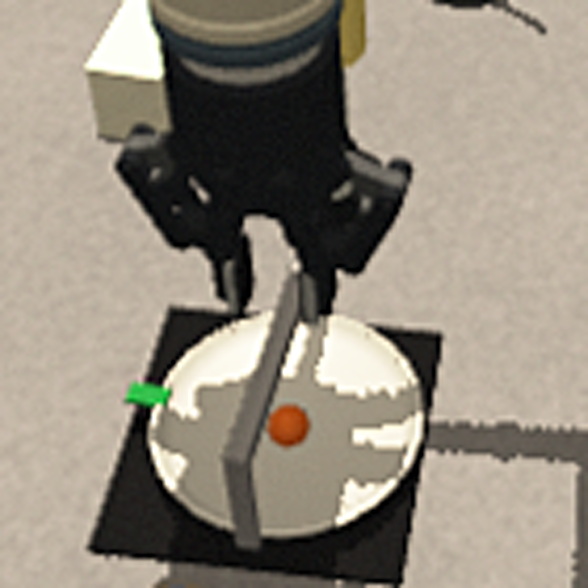

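Run:
```python
from e import *
im,d,X,hsv,*_=an("side","s8");x,y,z=X[...,0],X[...,1],X[...,2];V=hsv[...,2]
print("tcp proj",(proj("side",np.array([.6243,.1952,.1172]))-[160,200])*4.2,"bar mid proj",(proj("side",np.array([.6235,.195,.097]))-[160,200])*4.2)
m=(z>.105)&(z<.135)&(abs(y-.195)<.06)&(abs(x-.624)<.06)
k,lab,st,ce=cv2.connectedComponentsWithStats(m.astype(np.uint8))
for i in range(1,k):
    if st[i,4]>5: p=X[lab==i];print(st[i],p.mean(0),p.min(0),p.max(0))
# bar: near end portion y>.2
m=(z>.086)&(z<.105)&(y>.19)&(y<.275)&(abs(x-.62)<.05)
p=X[m];c=p.mean(0);v=np.linalg.svd(p-c)[2];print("bar near",len(p),c,v[0]); 
nrm=np.array([-v[0][1],v[0][0]]);e=(p-c)[:,:2]@nrm;print(np.percentile(e,[1,50,99]))
xm=c+v[0]*((.195-c[1])/v[0][1]);print("bar at y=.195",xm)
```

```text
tcp proj [276.6928 308.1549] bar mid proj [281.313  334.9657]
[211 264   9  11  37] [0.6417 0.2029 0.1289] [0.6373 0.19   0.1213] [0.6512 0.2101 0.1344]
[231 272   8   5  20] [0.6022 0.2009 0.1298] [0.5953 0.1974 0.1212] [0.6081 0.2039 0.1344]
bar near 251 [0.6196 0.2344 0.0977] [-0.1461  0.9885 -0.0378]
[-0.0067  0.0003  0.0053]
bar at y=.195 [0.6254 0.195  0.0992]
```

Emit:
carry_out(
  increments=[1, 0, -12, 0, 0, 0, 1, 0, -24, 0, 0, 0, 1, 0, -34, 0, 0, 0, 1, 0, -41, 0, 0, 0, 1, 0, -44, 0, 0, 0, 1, 0, -44, 0, 0, 0],
)

```text
time_s: 14.25
position: [0.6245, 0.195, 0.0712]
orientation: [-90.8, 90.0, -172.3]
force: [0.2, -0.4, -0.3]
opening: 0.0297
```

Run:
```python
from e import *
im,d=snap("side","s9");cv2.imwrite("pics/s9z.png",cv2.resize(im[200:340,160:300,::-1],None,fx=4.2,fy=4.2,interpolation=cv2.INTER_CUBIC))
o=ctrl.get_obs();print(o["position"],o["opening"],o["force"])
```

```text
[0.6247 0.1951 0.0716] 0.030034215420301 [-0.8278 -0.2145 -0.2784]
```

View pics/s9z.png

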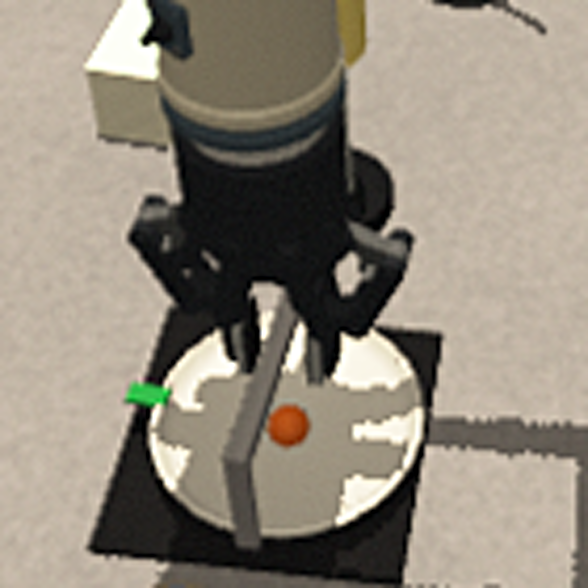

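Emit:
carry_out(
  increments=[0, 0, 0, 0, 0, 0, 0, 0, 0, 0, 0, 0, 0, 0, 0, 0, 0, 0, 0, 0, 0, 0, 0, 0],
  gripper=-0.58,
  squeeze=40,
)

```text
time_s: 14.8
position: [0.6246, 0.195, 0.0714]
orientation: [89.5, 90.0, 8.0]
force: [0.1, -0.4, 0.3]
opening: 0.018
```

Run:
```python
from e import *
im,d=snap("side","s10");cv2.imwrite("pics/s10z.png",cv2.resize(im[200:340,160:300,::-1],None,fx=4.2,fy=4.2,interpolation=cv2.INTER_CUBIC))
o=ctrl.get_obs();print(o["position"],o["opening"],o["force"])
```

```text
[0.6246 0.195  0.0713] 0.01821192985147519 [-0.7969 -0.0811 -0.3378]
```

View pics/s10z.png

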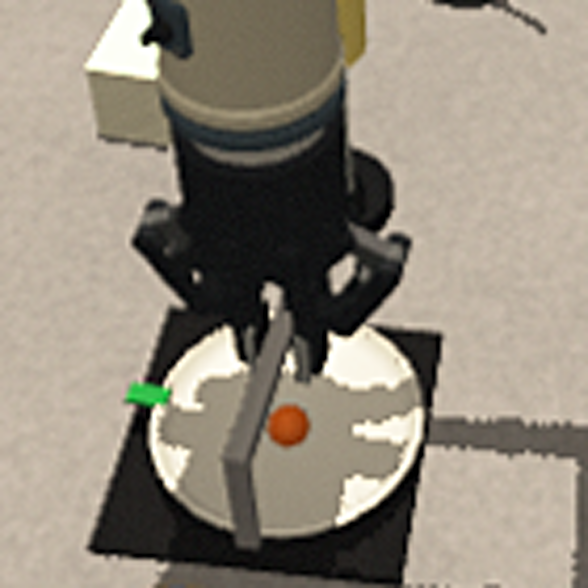

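No contact or shift yet (ball at (288,425) still, dish unmoved). Closing.

Emit:
carry_out(
  increments=[0, 0, 0, 0, 0, 0, 0, 0, 0, 0, 0, 0, 0, 0, 0, 0, 0, 0, 0, 0, 0, 0, 0, 0, 0, 0, 0, 0, 0, 0, 0, 0, 0, 0, 0, 0],
  gripper=-1,
  squeeze=70,
)

```text
time_s: 15.6
position: [0.6246, 0.195, 0.0713]
orientation: [95.3, 90.0, 13.8]
force: [2.1, 0.7, -0.7]
opening: 0.0107
```

Emit:
carry_out(
  increments=[0, 0, 1, 0, 0, 0, 0, 0, 3, 0, 0, 0, 0, 0, 6, 0, 0, 0, 0, 0, 9, 0, 0, 0, 0, 0, 11, 0, 0, 0, 0, 0, 12, 0, 0, 0, 0, 0, 12, 0, 0, 0, 0, 0, 12, 0, 0, 0],
)

```text
time_s: 16.6
position: [0.6245, 0.195, 0.0832]
orientation: [-75.7, 90.0, -157.2]
force: [-0.2, 0.1, -2.0]
opening: 0.0107
```

Run:
```python
from e import *
im,d=snap("side","s11");cv2.imwrite("pics/s11z.png",cv2.resize(im[200:340,160:300,::-1],None,fx=4.2,fy=4.2,interpolation=cv2.INTER_CUBIC))
o=ctrl.get_obs();print(o["position"],o["opening"],o["force"],o["torque"])
```

```text
[0.6245 0.195  0.0831] 0.010477785377814706 [-0.3101  0.4976 -2.7955] [-0.0387 -0.0005  0.0197]
```

View pics/s11z.png

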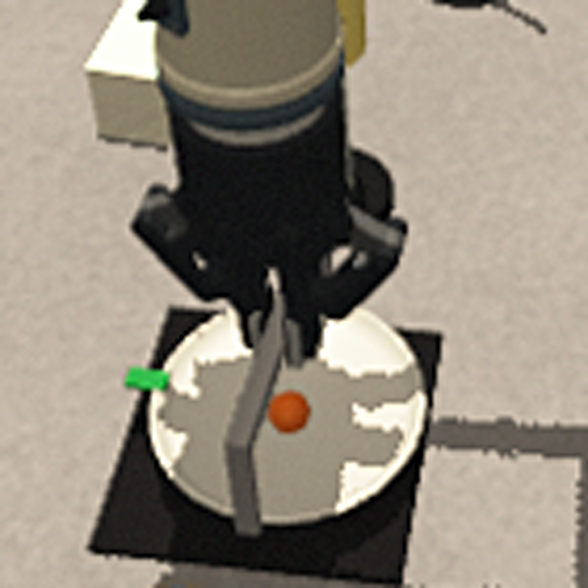

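Emit:
carry_out(
  increments=[0, 0, 1, 0, 0, 0, 0, 0, 3, 0, 0, 0, 0, 0, 7, 0, 0, 0, 0, 0, 12, 0, 0, 0, 0, 0, 19, 0, 0, 0, 0, 0, 27, 0, 0, 0, 0, 0, 36, 0, 0, 0, 0, 0, 46, 0, 0, 0, 0, 0, 56, 0, 0, 0, 0, 0, 66, 0, 0, 0, 0, 0, 76, 0, 0, 0, 0, 0, 86, 0, 0, 0, 0, 0, 96, 0, 0, 0, 0, 0, 105, 0, 0, 0, 0, 0, 113, 0, 0, 0, 0, 0, 119, 0, 0, 0, 0, 0, 123, 0, 0, 0, 0, 0, 126, 0, 0, 0, 0, 0, 127, 0, 0, 0, 0, 0, 127, 0, 0, 0],
)

```text
time_s: 19.15
position: [0.6245, 0.195, 0.2101]
orientation: [-89.0, 90.0, -170.4]
force: [-1.1, 0.5, -1.5]
opening: 0.0105
```

Emit:
carry_out(
  increments=[0, 0, 0, 0, 0, -0.01, 0, 0, 0, 0, 0, -0.03, 0, 0, 0, 0, 0, -0.06, 0, 0, 0, 0, 0, -0.1, 0, 0, 0, 0, 0, -0.15, 0, 0, 0, 0, 0, -0.21, 0, 0, 0, 0, 0, -0.27, 0, 0, 0, 0, 0, -0.33, 0, 0, 0, 0, 0, -0.39, 0, 0, 0, 0, 0, -0.45, 0, 0, 0, 0, 0, -0.51, 0, 0, 0, 0, 0, -0.57, 0, 0, 0, 0, 0, -0.62, 0, 0, 0, 0, 0, -0.66, 0, 0, 0, 0, 0, -0.69, 0, 0, 0, 0, 0, -0.71, 0, 0, 0, 0, 0, -0.72, 0, 0, 0, 0, 0, -0.72, 0, 0, 0, 0, 0, -0.72],
)

```text
time_s: 21.52
position: [0.6245, 0.195, 0.2103]
orientation: [-177.2, 90.0, 60.1]
force: [-0.3, 0.2, -2.8]
opening: 0.0105
```

Run:
```python
from e import *
im,d=snap("side","s12");cv2.imwrite("pics/s12z.png",cv2.resize(im[100:340,140:330,::-1],None,fx=2.5,fy=2.5,interpolation=cv2.INTER_CUBIC))
o=ctrl.get_obs();print(o["position"],o["opening"],o["force"],o["torque"])
```

```text
[0.6246 0.195  0.2103] 0.010611194096705263 [-0.1799 -0.6925 -2.2504] [ 0.0312  0.0237 -0.0135]
```

View pics/s12z.png

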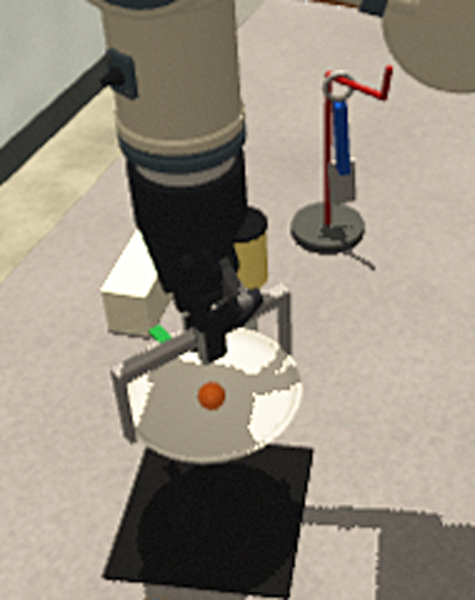

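Halfway round; ball centred, dish level. Second half: −0.74 rad.

Emit:
carry_out(
  increments=[0, 0, 0, 0, 0, -0.01, 0, 0, 0, 0, 0, -0.03, 0, 0, 0, 0, 0, -0.06, 0, 0, 0, 0, 0, -0.1, 0, 0, 0, 0, 0, -0.15, 0, 0, 0, 0, 0, -0.21, 0, 0, 0, 0, 0, -0.27, 0, 0, 0, 0, 0, -0.33, 0, 0, 0, 0, 0, -0.39, 0, 0, 0, 0, 0, -0.45, 0, 0, 0, 0, 0, -0.51, 0, 0, 0, 0, 0, -0.57, 0, 0, 0, 0, 0, -0.63, 0, 0, 0, 0, 0, -0.67, 0, 0, 0, 0, 0, -0.7, 0, 0, 0, 0, 0, -0.72, 0, 0, 0, 0, 0, -0.735, 0, 0, 0, 0, 0, -0.74, 0, 0, 0, 0, 0, -0.74, 0, 0, 0, 0, 0, -0.74],
)

```text
time_s: 24.08
position: [0.6245, 0.195, 0.2103]
orientation: [-44.2, 90.0, 150.7]
force: [0.6, -0.6, -1.5]
opening: 0.0108
```

Run:
```python
from e import *
from scipy.spatial.transform import Rotation as R
im,d=snap("side","s13");cv2.imwrite("pics/s13z.png",cv2.resize(im[100:340,140:330,::-1],None,fx=2.5,fy=2.5,interpolation=cv2.INTER_CUBIC))
snap("top","t13")
for c,f in(("side","s13"),("top","t13")):
    im,d,X,hsv,blue,red,green,orange=an(c,f);x,y,z=X[...,0],X[...,1],X[...,2]
    near=(np.hypot(x-.6245,y-.195)<.12)&(z>.1)
    for n,m in(("green",green),("orange",orange)):
        p=X[m&near];print(c,n,len(p),p.mean(0) if len(p) else "", p.max(0) if len(p) else "")
    m=near&(z>.14)&(z<.185)&(hsv[...,1]<60)&(hsv[...,2]>90)&(np.hypot(x-.6245,y-.195)<.09);p=X[m]
    if len(p)>50:
        A=np.c_[p[:,:2]-[.6245,.195],np.ones(len(p))];print("dish plane",np.linalg.lstsq(A,p[:,2],rcond=None)[0],p.min(0),p.max(0))
    b=X[blue&(x>.6)&(y<-.1)];print("spat blue",len(b),b.mean(0) if len(b) else "")
    for nm,(a,bb,zl,zh) in dict(lamptop=(.671,.0195,.18,.21)).items():
        m=(z>zl)&(z<zh)&(np.hypot(x-a,y-bb)<.05);print("lamp",X[m].mean(0))
o=ctrl.get_obs();M=R.from_euler("xyz",o["orientation"],degrees=True).as_matrix();print(o["time_s"],o["position"],o["force"],o["torque"],np.degrees(np.arctan2(M[1,1],M[0,1])))
```

```text
side green 22 [0.6412 0.123  0.1789] [0.6498 0.1857 0.2386]
side orange 90 [0.6218 0.1984 0.1679] [0.6323 0.2052 0.1751]
dish plane [0.0079 0.0068 0.1614] [0.5516 0.1322 0.1523] [0.6957 0.2646 0.1817]
spat blue 134 [ 0.653  -0.2168  0.1505]
lamp [0.661  0.0275 0.1938]
top green 30 [0.6415 0.1187 0.1695] [0.6469 0.1269 0.1744]
top orange 5 [0.6175 0.1863 0.178 ] [0.62   0.1886 0.2185]
dish plane [-0.02   -0.0334  0.1591] [0.5511 0.1236 0.1442] [0.6836 0.2612 0.1767]
spat blue 6 [ 0.656  -0.2174  0.1891]
lamp [0.6697 0.0198 0.1951]
24.175 [0.6245 0.195  0.2103] [-0.6196 -0.273  -3.4678] [ 0.0012 -0.0364  0.0388] -75.11064219839987
```

View pics/s13z.png

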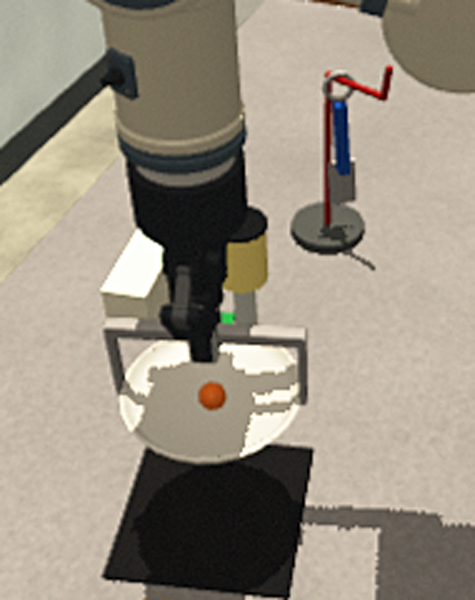

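View pics/t13.png

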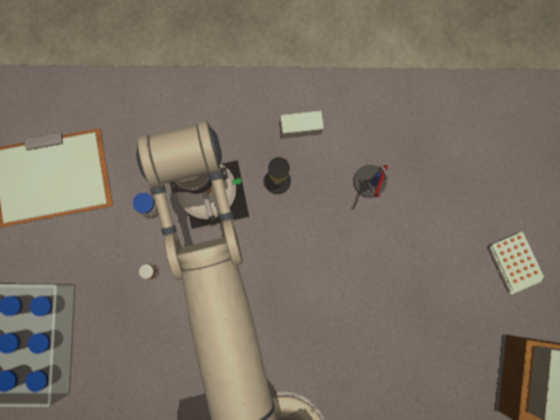

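Emit:
carry_out(
  increments=[0, 0, 0, 0, 0, 0, 0, 0, 0, 0, 0, 0, 0, 0, 0, 0, 0, 0, 0, 0, 0, 0, 0, 0],
)

```text
time_s: 24.68
position: [0.6246, 0.195, 0.2103]
orientation: [29.7, 90.0, -135.4]
force: [-0.2, 0.3, -2.4]
opening: 0.0106
```

```bash
python3 -c "
from h import *
print(sign_off())"
```

```text
the job is handed in; nothing more can be done
None
```

I hung the spatula by its eye on the hook and let go. It swung down and slid along the wire to the upright, which the task allows. I then lifted the dish by its handle, turned it about 84° clockwise as seen from above, and handed the job in at about 24.7 s. I turned 84° rather than a full 90° so that the green tab points straight at the lamp.

Last checks, just before handing in:
- **Ball:** it sits in the middle of the dish, with its centre at about 0.16 m, level with the lamp's yellow head.
- **Tilt:** the side camera put it at about 0.6° and the top camera at about 2.2°. The arm hid much of the dish from the top camera, and both are well under the 8° limit.
- **Direction:** the green tab's heading is about −77° and the lamp's about −75°.
- **Position:** the dish is about 10 mm from the mat's centre.
- **Other things:** the spatula still hung in the last pictures. The lamp's top measured within 1 mm of its starting place from above. The side camera read it about 10 mm off, but the gripper partly hides it in that view. I did not re-measure the tub, vial and carton; the arm's path stayed clear of them, and in the pictures they are where they were.

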